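# Stand the round flasks in their cork rings

## Task

Clear up the glassware on the bench: stand each of the four round-bodied flasks upright in the cork ring of its own size (smallest flask in the smallest ring, and so on up to the largest), fully down through the ring onto the bench. Set them down rather than dropping them, do not tip any over, and leave the two conical flasks standing where they are.

Things in the scene. Friction and masses are not known exactly. Their poses are not given: they have to be found in the camera images.
- flask_s: The smallest of the four round flasks, loose, upright, pale frosted glass (it weighs under 200 g): a ball-shaped body 44 mm across with a flat foot 24 mm across, and a straight upright neck 18 mm across; 90 mm tall in all, the bare neck being the part above 40 mm. It can be gripped from above across the neck. Origin: centre of the foot's underside; z up along the neck; round about z.
- flask_m: The second smallest of the four round flasks, loose, upright, pale frosted glass (it weighs under 200 g): a ball-shaped body 56 mm across with a flat foot 30 mm across, and a straight upright neck 20 mm across; 105 mm tall in all, the bare neck being the part above 52 mm. It can be gripped from above across the neck. Origin: centre of the foot's underside; z up along the neck; round about z.
- flask_l: The second largest of the four round flasks, loose, upright, pale frosted glass (it weighs under 200 g): a ball-shaped body 70 mm across with a flat foot 38 mm across, and a straight upright neck 24 mm across; 120 mm tall in all, the bare neck being the part above 64 mm. It can be gripped from above across the neck. Origin: centre of the foot's underside; z up along the neck; round about z.
- flask_xl: The largest of the four round flasks, loose, upright, pale frosted glass (it weighs under 200 g): a ball-shaped body 86 mm across with a flat foot 46 mm across, and a straight upright neck 28 mm across; 138 mm tall in all, the bare neck being the part above 79 mm. It can be gripped from above across the neck. Origin: centre of the foot's underside; z up along the neck; round about z.
- ring_s: The smallest of the four flat cork rings, fixed to the bench, 15 mm high, 76 mm outside and 48 mm across the hole, which goes right through to the bench top: the smallest round flask stands in it on the bench with about 2 mm to spare all round. Origin: centre of the hole at bench height; z up.
- ring_m: The second smallest of the four flat cork rings, fixed to the bench, 15 mm high, 88 mm outside and 60 mm across the hole, which goes right through to the bench top: the second smallest round flask stands in it on the bench with about 2 mm to spare all round. Origin: centre of the hole at bench height; z up.
- ring_l: The second largest of the four flat cork rings, fixed to the bench, 15 mm high, 102 mm outside and 74 mm across the hole, which goes right through to the bench top: the second largest round flask stands in it on the bench with about 2 mm to spare all round. Origin: centre of the hole at bench height; z up.
- ring_xl: The largest of the four flat cork rings, fixed to the bench, 15 mm high, 118 mm outside and 90 mm across the hole, which goes right through to the bench top: the largest round flask stands in it on the bench with about 2 mm to spare all round. Origin: centre of the hole at bench height; z up.
- conical_small: The smaller conical flask, loose, pale frosted glass, a bystander: a cone 60 mm across at its flat foot, narrowing up to a straight neck 22 mm across from 66 mm up; 100 mm tall. Origin: centre of the foot; z up.
- conical_big: The bigger conical flask, loose, pale frosted glass, a bystander: a cone 78 mm across at its flat foot, narrowing up to a straight neck 28 mm across from 85 mm up; 128 mm tall. Origin: centre of the foot; z up.

How it is judged:
At the end, for the whole second after the job is handed in: Each round flask stands in the ring of its own size: foot centre within 8 mm of the ring's centre and less than 6 mm above the bench, tilted less than 0.1 rad, at rest and released; both conical flasks stand upright within 30 mm of where they started (horizontal distance between flask_s and ring_s below 0.008 m and z of flask_s in the frame of ring_s below 0.006 m and angle between each of flask_s, flask_m, flask_l, flask_xl, conical_small, conical_big's own z axis and vertical below 0.1 rad and linear speed of each of flask_s, flask_m, flask_l, flask_xl below 0.02 m/s and contact force between the fingers and flask_s below 0.05 N and horizontal distance between flask_m and ring_m below 0.008 m and z of flask_m in the frame of ring_m below 0.006 m and contact force between the fingers and flask_m below 0.05 N and horizontal distance between flask_l and ring_l below 0.008 m and z of flask_l in the frame of ring_l below 0.006 m and contact force between the fingers and flask_l below 0.05 N and horizontal distance between flask_xl and ring_xl below 0.008 m and z of flask_xl in the frame of ring_xl below 0.006 m and contact force between the fingers and flask_xl below 0.05 N and distance of each of conical_small, conical_big from where it was at the start of the episode below 0.03 m); the robot touches nothing.
It fails at once if a conical flask is moved more than 30 mm or tipped over (distance of any of conical_small, conical_big from where it was at the start of the episode above 0.03 m or angle between any of conical_small, conical_big's own z axis and vertical above 0.5 rad).
It fails at once if a round flask is tipped over (more than 45 degrees) (angle between any of flask_s, flask_m, flask_l, flask_xl's own z axis and vertical above 0.785 rad).
It fails at once if a round flask is dropped: out of the fingers with its foot more than 40 mm above the bench ((height (world z) of flask_s above 0.04 m and contact force between the fingers and flask_s below 0.01 N) or (height (world z) of flask_m above 0.04 m and contact force between the fingers and flask_m below 0.01 N) or (height (world z) of flask_l above 0.04 m and contact force between the fingers and flask_l below 0.01 N) or (height (world z) of flask_xl above 0.04 m and contact force between the fingers and flask_xl below 0.01 N)).
It also fails if it takes over 120 s, if anything falls off the work surface, if the arm or the gripper's body presses on something with over 40 N, if the wrist force passes 120 N, or if a joint passes its speed limit or range.

## Robot

A 7-joint arm with a two-finger parallel gripper is mounted at the origin on the work surface. World frame = base frame: x ahead of the robot, y to its left, z up, the work surface at z = 0. Lengths are in m, angles in rad, forces in N, time in s.
With the tool pointing down it reaches from about 0.35 to 0.9 m from the base axis. Payload 8.1 kg.
Tool frame: the origin (TCP) lies between the finger pads; the fingertips stand 14 mm ahead of it and the grasp point (between the pads) lies 5 mm behind it; z points along the fingers, y is the line along which they close (so a half turn about z gives the same grasp; the last joint's range is limited). The gripper opens to 85 mm and grips with 20 to 120 N. Pads are 22 mm wide; open, the fingers measure 114 mm over their backs; the gripper's body (76 mm by 85 mm) begins 54 mm behind the grasp point. The pads swing forward as they close: fully open they stand 13 mm farther back than shut.
Start: joints at [-1.356, 0.434, 0.025, 1.573, -0.012, 1.134, -0.075], TCP at [0.195, 0.594, 0.223] pointing down, gripper open.
Joint ranges: [-2.62, 2.62], [-0.44, 2.09], [-1.27, 1.32], [0.08, 2.57], [-1.32, 4.46], [0.12, 2], [-2.74, 2.74]. Speed limits (rad/s): [2.22, 2.22, 3.01, 3.01, 3.14, 3.14, 3.14].

## Interface

Orientations are given as [roll, pitch, yaw] about the fixed x, y, z axes, in that order (R = Rz(yaw) Ry(pitch) Rx(roll)).
In Python, from plant import bot gives the robot as it stands.
- The arm moves only by the tool move_tool, called as a command line: name --argument value ..., lists and objects as JSON in quotes. Schema: {"type":"object","properties":{"motion":{"type":"array","items":{"type":"object","properties":{"x":{"type":"number"},"y":{"type":"number"},"z":{"type":"number"},"turn":{"type":"number"}},"additionalProperties":false},"minItems":1,"maxItems":5},"jaw":{"type":"number"},"clamp_n":{"type":"number"},"only":{"type":"string"},"quiet":{"type":"boolean"},"lines":{"type":"string"}},"required":["motion"],"additionalProperties":false}. motion is a list of rows, 1 to 5 of them, each an object with the fields x, y, z (the shift in m), turn (a turn about the tool's z in rad); a field left out counts as zero; each row is the pose to reach, as a shift and turn from the pose commanded when the call began, along the tool's axes at that moment; what a row does not reach only later rows make up. A row lasts 1/10 s, in which the tool goes at most 0.05 m and 0.15 rad, less where a joint would pass 70% of its speed; a pose out of reach is approached as far as the arm can. jaw is the opening from 0.0 (shut) to 1.0 (fully open), set as the call begins (left out keeps the last). The fingers move at their own pace and stop on an object; clamp_n is the grip in N (left out, the last holds). Time passes only in rows, so rows that do not move let the fingers close. The tool returns the time, the measured TCP pose, the force, the opening and the grip force at its end. only (a regular expression) keeps the lines of the reply that match it, lines (a string "A,B") keeps lines A to B, and quiet returns only ok. Input that does not fit is refused with a message, and nothing moves.
- bot.read_state(): the state, without advancing time (a new reading comes with each control period).
- bot.camera(name): name is "side" or "top"; returns a dict with "pixels" (420x560x3 uint8, blue, green, red), "depth" (420x560 float32, m along the optical axis (not along the pixel's ray), 0 where there is no reading), "vfov" (degrees; the focal length in pixels is half the picture's height over the tangent of half this angle, whatever the lens; pixels are square), "cx", "cy" (the principal point, pixels), "pose" (4x4, takes a point from camera to world coordinates). Camera axes: x right, y down, z forward; pixel columns grow to the right and rows downward; lengths in m; the calibration is good to about 2 mm. A picture is of the moment at which its call begins.
- bot.job_done(): hands the job in; it is judged then, once.
The state is a dict: "clock": time; "joint_positions": joint angles; "joint_vel": joint speeds; "effort": joint torques, N m; "tcp_pos": TCP position; "tcp_rot": TCP orientation; "force": force on the tool from outside, world axes, zero at the start; "wrist_torque": the same for the moment, N m; "width": opening from 0.0 (shut) to 1.0 (fully open); "grasp_force": force on a finger pad.
Only numpy, scipy, OpenCV 4.12 (cv2) and the standard library are available. Lean on these libraries where they do the work, as an engineer would, in place of code of your own. Each camera call takes 0.05 s, during which the arm holds its last target. There are 200 camera calls.

## Working session

There is one attempt and no reset: what is moved stays moved. The work goes in short steps, Python scripts to look and compute and a tool call to move; the robot and the scene stay as the last step left them, time stands still between calls to the robot, and variables do not carry over. Pictures are saved under pics/ and viewed, at most 14 in all, crops included, and the job is handed in when it is done.

```bash
mkdir -p pics; ls
```

Run:
```python
from plant import bot
import cv2,numpy as np
for n in("top","side"):
    c=bot.camera(n); cv2.imwrite(f"pics/{n}0.png",c["pixels"]); np.savez(f"pics/{n}0.npz",**c)
    print(n,c["vfov"],c["cx"],c["cy"],np.round(c["pose"],3).tolist())
s=bot.read_state();print(s["tcp_pos"],s["tcp_rot"],s["clock"])
```

```text
pics
top 55.6420293562024 276.6606445618141 212.65617679297804 [[0.02, -0.995, 0.101, 0.411], [-0.999, -0.023, -0.022, 0.008], [0.025, -0.1, -0.995, 0.964], [0.0, 0.0, 0.0, 1.0]]
side 43.15223260666982 286.92385232589413 210.9131239642751 [[0.88, -0.35, 0.321, 0.107], [-0.475, -0.643, 0.601, -0.783], [-0.005, -0.681, -0.732, 0.987], [0.0, 0.0, 0.0, 1.0]]
[0.19522079 0.59320923 0.22210203] [-3.14014018e+00  1.51598103e-04  2.82368112e+00] 0.1
```

View pics/top0.png

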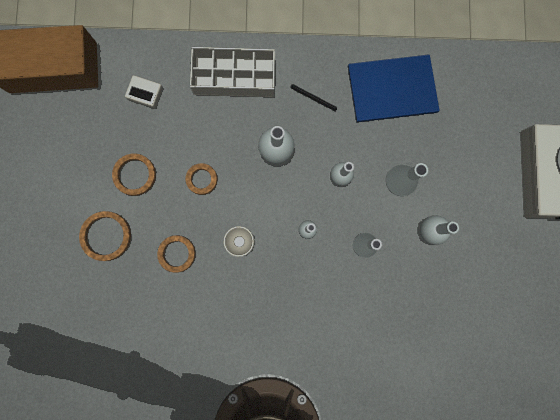

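View pics/side0.png

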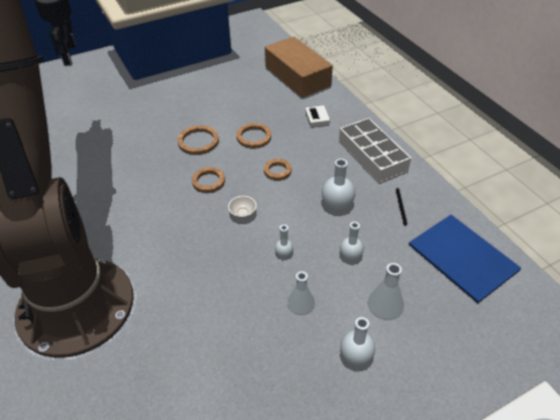

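The top view shows the four rings at about (201,179) s, (176,253) m, (133,174) l and (105,236) xl. The flask necks are at about (310,228) s, (349,167) m, (452,228) l and (277,132) xl. The conical necks are at (376,244) and (421,170), and there is a bowl at (239,241). The side view agrees. Next I'll measure from depth.

Create h.py:
```python
import numpy as np,cv2
from scipy.optimize import least_squares
def K(c):
    f=210/np.tan(np.radians(float(c["vfov"]))/2); return f,float(c["cx"]),float(c["cy"])
def cloud(c):
    f,cx,cy=K(c); d=c["depth"]; v,u=np.mgrid[:420,:560]
    P=np.stack([(u-cx)/f*d,(v-cy)/f*d,d,np.ones_like(d)],-1)@np.array(c["pose"]).T
    P=P[...,:3]; P[d==0]=np.nan; return P
def ray(c,u,v,z):
    f,cx,cy=K(c); T=np.array(c["pose"]); r=T[:3,:3]@[(u-cx)/f,(v-cy)/f,1]
    return T[:3,3]+r*(z-T[2,3])/r[2]
def proj(c,p):
    f,cx,cy=K(c); T=np.array(c["pose"]); q=T[:3,:3].T@(np.array(p)-T[:3,3]); return np.round([cx+f*q[0]/q[2],cy+f*q[1]/q[2]],1)
def circ(xy,r=None):
    c0=np.median(xy,0)
    s=least_squares(lambda p:np.hypot(*(xy-p[:2]).T)-(p[2] if r is None else r),[*c0,.03],loss='soft_l1',f_scale=.001); return s.x
```

Run:
```python
from h import *
for n in("top","side"):
    c=dict(np.load(f"pics/{n}0.npz")); P=cloud(c); px=c["pixels"].astype(int)
    print(n,"bench z",np.nanmedian(P[...,2][200:300,250:300]), "nan frac",np.isnan(P[...,2]).mean())
    m=((px[...,2]-px[...,0]>45)&(px[...,2]>110)).astype(np.uint8)
    k,l,st,ce=cv2.connectedComponentsWithStats(m)
    for i in range(1,k):
        if 150<st[i][4]<1500:
            cs,_=cv2.findContours((l==i).astype(np.uint8),cv2.RETR_CCOMP,cv2.CHAIN_APPROX_NONE)
            out=[]
            for q in sorted(cs,key=len)[-2:]:
                out.append(circ(np.array([ray(c,*p[0],.015)[:2] for p in q])))
            z=P[l==i][:,2]
            print(np.round(ce[i]),"z95",round(np.nanpercentile(z,90),4),*[np.round(o,4) for o in out], "zcent",np.round(np.nanmean(P[(l==i)&(P[...,2]>.011)],0),4))
# necks top
c=dict(np.load("pics/top0.npz"));P=cloud(c)
for nm,u,v,h in[("s",310,228,.09),("m",349,167,.105),("l",452,228,.12),("xl",277,132,.138),("cs",376,244,.1),("cb",421,170,.128)]:
    w=P[v-12:v+13,u-12:u+13].reshape(-1,3); t=w[w[:,2]>h-.006]
    print(nm,"zmax",np.round(np.nanmax(w[:,2]),4),len(t),np.round(circ(t[:,:2]),4),np.round((np.nanmin(t,0)+np.nanmax(t,0))/2,4) if len(t) else 0, "ray",np.round(ray(c,u,v,h),4))
im=c["pixels"][110:270,215:475]; cv2.imwrite("pics/topc.png",cv2.resize(im,None,fx=3,fy=3,interpolation=cv2.INTER_CUBIC))
```

```text
top bench z 0.0004900954510047018 nan frac 0.004128401360544218
[133. 174.] z95 0.0172 [0.5927 0.3341 0.0389] [0.5927 0.3341 0.0487] zcent [0.592  0.3343 0.015 ]
[201. 178.] z95 0.0175 [0.5859 0.1717 0.0255] [0.5856 0.1715 0.0357] zcent [0.5851 0.1713 0.0153]
[103. 236.] z95 0.0171 [0.4431 0.3936 0.0468] [0.4431 0.3937 0.0567] zcent [0.443  0.3939 0.015 ]
[175. 254.] z95 0.0174 [0.4044 0.2237 0.0319] [0.4044 0.2237 0.0416] zcent [0.4043 0.2236 0.0152]
side bench z 0.0011073385068011143 nan frac 0.004060374149659864
[298.  56.] z95 0.0826 [0.91   0.6402 0.1113] zcent [0.857  0.5414 0.0798]
[254. 134.] z95 0.0177 [0.5926 0.3313 0.0382] [0.5932 0.3309 0.0488] zcent [0.5931 0.3305 0.015 ]
[197. 138.] z95 0.0173 [0.4436 0.3904 0.0459] [0.4435 0.3902 0.0566] zcent [0.4431 0.3885 0.0147]
[277. 168.] z95 0.018 [0.5853 0.1687 0.0249] [0.5852 0.1685 0.0361] zcent [0.5853 0.1681 0.0154]
[208. 178.] z95 0.0179 [0.4045 0.2215 0.031 ] [0.4047 0.2209 0.0417] zcent [0.4045 0.2195 0.0151]
s zmax 0.0943 67 [ 0.4682 -0.0868  0.0071] [ 0.4688 -0.0869  0.0911] ray [ 0.4666 -0.0859  0.09  ]
m zmax 0.1096 83 [ 0.6032 -0.167   0.008 ] [ 0.6031 -0.1676  0.1044] ray [ 0.6023 -0.1688  0.105 ]
l zmax 0.1253 124 [ 0.4729 -0.3874  0.0095] [ 0.4725 -0.3881  0.1198] ray [ 0.4714 -0.3882  0.12  ]
xl zmax 0.1419 153 [ 0.6655 -0.0076  0.0108] [ 0.6658 -0.0068  0.1383] ray [ 0.6668 -0.0078  0.138 ]
cs zmax 0.1052 100 [ 0.4343 -0.228   0.0087] [ 0.4342 -0.2287  0.1007] ray [ 0.4343 -0.2293  0.1   ]
cb zmax 0.1339 158 [ 0.5949 -0.318   0.0108] [ 0.5955 -0.3186  0.1293] ray [ 0.5946 -0.3199  0.128 ]
```

View pics/topc.png

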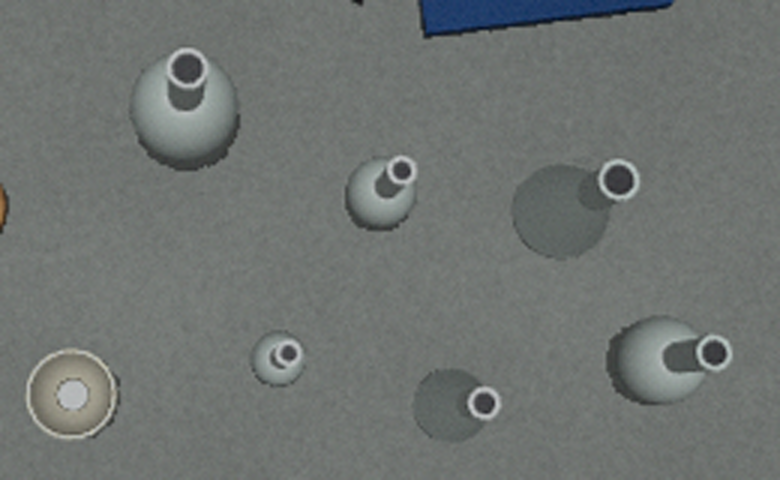

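move_tool --motion '[{"x": -0.032,"y": -0.038,"turn": 0.15},{"x": -0.064,"y": -0.076,"turn": 0.3},{"x": -0.096,"y": -0.114,"turn": 0.45},{"x": -0.128,"y": -0.152,"turn": 0.6},{"x": -0.16,"y": -0.19,"turn": 0.75}]' --jaw 1.0 --clamp_n 40

```text
clock: 0.6
tcp_pos: [0.2882, 0.3611, 0.2226]
tcp_rot: [-3.141, -0.0, 2.068]
force: [0.9, -0.4, 0.2]
width: 0.999
grasp_force: 0.0
```

move_tool --motion '[{"turn": 0.15},{"turn": 0.3},{"turn": 0.45},{"turn": 0.503},{"turn": 0.503}]'

```text
clock: 1.1
tcp_pos: [0.2878, 0.363, 0.2226]
tcp_rot: [-3.141, 0.0, 1.57]
force: [0.2, -0.3, 0.2]
width: 0.999
grasp_force: 0.0
```

Run:
```python
from plant import bot
s=bot.read_state();print(s["tcp_pos"],s["tcp_rot"],s["joint_positions"])
```

```text
[0.28775171 0.36303238 0.22263812] [-3.14137919e+00  3.91613800e-04  1.57003337e+00] [-1.2673258   0.16649827  0.29198848  1.96816213 -0.05614076  1.01500956
 -0.95025272]
```

move_tool --motion '[{"x": -0.045,"y": 0.018},{"x": -0.09,"y": 0.036},{"x": -0.135,"y": 0.054},{"x": -0.18,"y": 0.072},{"x": -0.225,"y": 0.09}]'

```text
clock: 1.6
tcp_pos: [0.3781, 0.1364, 0.2229]
tcp_rot: [3.141, -0.0, 1.573]
force: [1.8, 0.6, -0.3]
width: 1.0
grasp_force: 0.0
```

move_tool --motion '[{"x": -0.045,"y": 0.018},{"x": -0.09,"y": 0.036},{"x": -0.135,"y": 0.054},{"x": -0.18,"y": 0.072},{"x": -0.226,"y": 0.09}]'

```text
clock: 2.1
tcp_pos: [0.4683, -0.0894, 0.2229]
tcp_rot: [3.141, -0.0, 1.574]
force: [1.2, -0.2, 0.9]
width: 1.002
grasp_force: 0.0
```

move_tool --motion '[{"z": 0.04},{"z": 0.08},{"z": 0.12},{"z": 0.157},{"z": 0.157}]'

```text
clock: 2.6
tcp_pos: [0.4646, -0.0874, 0.0623]
tcp_rot: [-3.134, 0.0, 1.572]
force: [-0.9, -0.5, 0.8]
width: 1.0
grasp_force: 0.0
```

Run:
```python
from plant import bot
import cv2
for n in("top","side"):
    c=bot.camera(n); cv2.imwrite(f"pics/{n}1.png",c["pixels"])
```

```text
(no output)
```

View pics/side1.png

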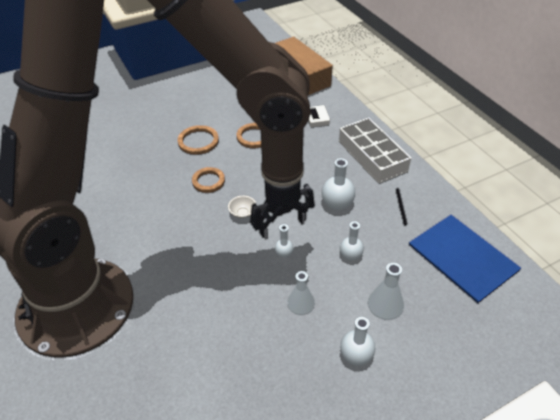

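The side view shows the open fingertips near (262,226) and (310,207), with the neck top at (284,228). The gripper looks farther from the camera than it should, so I'll check with projections and an enlarged crop.

Run:
```python
from h import *
from plant import bot
c=dict(np.load("pics/side0.npz"));t=dict(np.load("pics/top0.npz"))
p=bot.read_state()["tcp_pos"];print(p)
for z in(-.014,-.001,.059):
  for dx in(-.05,0,.05): print(z,dx,proj(c,p+[dx,0,z]),proj(t,p+[dx,0,z]))
print(proj(c,[.468,-.088,.09]),proj(c,[.468,-.088,0]))
a=cv2.resize(cv2.imread("pics/side1.png")[150:270,220:350],None,fx=3,fy=3,interpolation=cv2.INTER_CUBIC)
b=cv2.resize(cv2.imread("pics/top1.png")[170:290,245:375],None,fx=3,fy=3,interpolation=cv2.INTER_CUBIC)
cv2.imwrite("pics/c1.png",np.hstack([a,b]))
```

```text
[ 0.46762111 -0.08814249  0.06613849]
-0.014 -0.05 [263.8 246.9] [309.  250.5]
-0.014 0 [283.3 238.8] [309.2 228.6]
-0.014 0.05 [302.3 230.9] [309.5 207. ]
-0.001 -0.05 [263.6 243.2] [309.6 250.4]
-0.001 0 [283.2 235.1] [309.8 228.3]
-0.001 0.05 [302.4 227.2] [310.1 206.4]
0.059 -0.05 [262.6 225.6] [312.6 250.3]
0.059 0 [283.  217.4] [312.9 226.5]
0.059 0.05 [302.8 209.4] [313.1 203.1]
[283.2 227.8] [283.6 252.8]
```

View pics/c1.png

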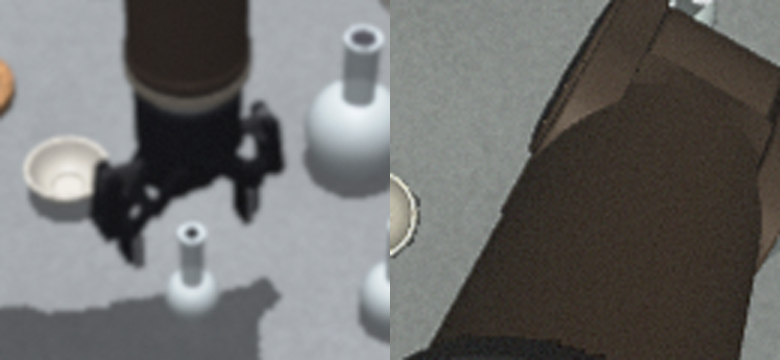

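Run:
```python
from h import *
from plant import bot
c=bot.camera("side"); np.savez("pics/side2.npz",**c);P=cloud(c);px=c["pixels"]
print(bot.read_state()["tcp_pos"])
m=(px.max(-1)<75)&(np.abs(P[...,0]-.468)<.08)&(np.abs(P[...,1]+.088)<.08)&(P[...,2]>.03)
Q=P[m]; 
for z0 in np.arange(.03,.2,.01):
    q=Q[(Q[:,2]>=z0)&(Q[:,2]<z0+.01)]
    for s in(-1,1):
        w=q[(q[:,0]-.468)*s>0]
        if len(w): print(round(z0,3),s,len(w),np.round(w.min(0)[:2],3),np.round(w.max(0)[:2],3))
```

```text
[ 0.46858359 -0.08812947  0.06705293]
0.09 -1 4 [ 0.415 -0.095] [ 0.419 -0.093]
0.09 1 8 [ 0.51  -0.099] [ 0.513 -0.084]
0.1 -1 12 [ 0.411 -0.096] [ 0.419 -0.091]
0.1 1 20 [ 0.509 -0.1  ] [ 0.521 -0.082]
0.11 -1 21 [ 0.41 -0.1 ] [ 0.42  -0.084]
0.11 1 24 [ 0.509 -0.099] [ 0.523 -0.083]
0.12 -1 16 [ 0.409 -0.099] [ 0.421 -0.093]
0.12 1 16 [ 0.509 -0.099] [ 0.52  -0.085]
0.13 -1 45 [ 0.396 -0.104] [ 0.428 -0.078]
0.13 1 32 [ 0.507 -0.102] [ 0.539 -0.081]
0.14 -1 73 [ 0.393 -0.104] [ 0.456 -0.073]
0.14 1 71 [ 0.474 -0.103] [ 0.541 -0.078]
0.15 -1 125 [ 0.394 -0.107] [ 0.466 -0.072]
0.15 1 66 [ 0.469 -0.105] [ 0.539 -0.083]
0.16 -1 69 [ 0.395 -0.107] [ 0.468 -0.079]
0.16 1 55 [ 0.468 -0.108] [ 0.537 -0.086]
0.17 -1 100 [ 0.396 -0.11 ] [ 0.468 -0.08 ]
0.17 1 67 [ 0.47  -0.109] [ 0.536 -0.09 ]
0.18 -1 130 [ 0.398 -0.108] [ 0.459 -0.082]
0.18 1 64 [ 0.475 -0.108] [ 0.534 -0.085]
0.19 -1 67 [ 0.399 -0.101] [ 0.442 -0.079]
0.19 1 14 [ 0.504 -0.1  ] [ 0.53 -0.08]
```

Run:
```python
from h import *
c=dict(np.load("pics/side2.npz"));P=cloud(c)
for a,b in((.395,.43),(.505,.54)):
    m=(P[...,0]>a)&(P[...,0]<b)&(np.abs(P[...,1]+.088)<.03)&(P[...,2]>.02)&(P[...,2]<.12)
    Q=P[m];o=np.argsort(Q[:,2]);print(len(Q),np.round(Q[o[:8]],3).tolist())
```

```text
64 [[0.418, -0.091, 0.089], [0.421, -0.096, 0.09], [0.418, -0.095, 0.091], [0.424, -0.094, 0.093], [0.42, -0.098, 0.096], [0.418, -0.097, 0.096], [0.421, -0.1, 0.097], [0.419, -0.095, 0.097]]
80 [[0.511, -0.093, 0.088], [0.51, -0.089, 0.088], [0.51, -0.081, 0.091], [0.51, -0.085, 0.091], [0.517, -0.097, 0.092], [0.51, -0.094, 0.093], [0.51, -0.08, 0.093], [0.51, -0.091, 0.093]]
```

move_tool --motion '[{"z": 0.004},{"z": 0.008},{"z": 0.008}]'

```text
clock: 3.05
tcp_pos: [0.4682, -0.0875, 0.0582]
tcp_rot: [3.141, -0.0, 1.571]
force: [0.6, -0.5, -0.5]
width: 1.001
grasp_force: 0.0
```

move_tool --motion '[{},{},{},{},{}]' --jaw 0.4 --clamp_n 30

```text
clock: 3.55
tcp_pos: [0.4679, -0.0878, 0.0578]
tcp_rot: [3.142, -0.0, 1.571]
force: [-0.1, 0.2, -0.3]
width: 0.398
grasp_force: 0.0
```

Run:
```python
from h import *
from plant import bot
c=bot.camera("side");P=cloud(c);np.savez("pics/side3.npz",**c)
px=c["pixels"]
m=(px.max(-1)<110)&(np.abs(P[...,0]-.468)<.06)&(np.abs(P[...,1]+.088)<.03)&(P[...,2]>.02)&(P[...,2]<.12)
for s in(-1,1):
    Q=P[m&((P[...,0]-.468)*s>0)];o=np.argsort(Q[:,2]);print(len(Q),np.round(Q[o[:12]],3).tolist())
cv2.imwrite("pics/c3.png",cv2.resize(px[150:270,220:350],None,fx=4,fy=4,interpolation=cv2.INTER_CUBIC))
```

```text
110 [[0.444, -0.093, 0.073], [0.45, -0.097, 0.074], [0.444, -0.098, 0.075], [0.467, -0.097, 0.075], [0.445, -0.092, 0.076], [0.441, -0.094, 0.076], [0.447, -0.098, 0.077], [0.442, -0.093, 0.078], [0.445, -0.101, 0.078], [0.45, -0.097, 0.078], [0.441, -0.09, 0.079], [0.445, -0.092, 0.079]]
135 [[0.485, -0.089, 0.071], [0.486, -0.097, 0.071], [0.47, -0.092, 0.072], [0.485, -0.094, 0.072], [0.492, -0.095, 0.073], [0.484, -0.085, 0.074], [0.488, -0.097, 0.074], [0.496, -0.093, 0.076], [0.485, -0.084, 0.076], [0.485, -0.098, 0.076], [0.484, -0.091, 0.077], [0.492, -0.095, 0.077]]
```

View pics/c3.png

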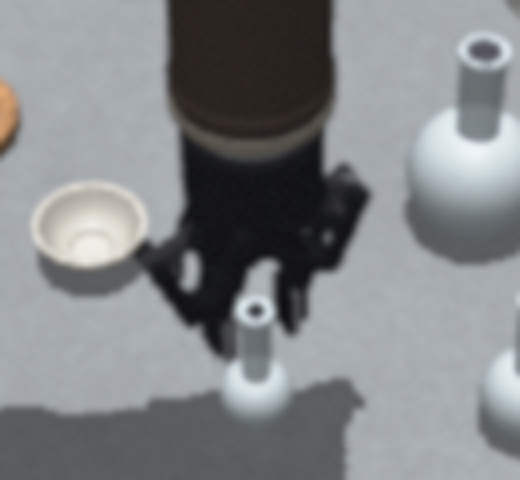

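The fingertips measure about 20 mm higher than the nominal geometry (z .071 at TCP .058). They straddle the neck at crop (255,310), so I'll go lower and grip.

move_tool --motion '[{"z": 0.005},{"z": 0.01},{"z": 0.014},{"z": 0.014}]'

```text
clock: 4.0
tcp_pos: [0.4674, -0.0878, 0.0431]
tcp_rot: [-3.14, 0.0, 1.571]
force: [-0.0, -0.2, 0.5]
width: 0.398
grasp_force: 0.0
```

move_tool --motion '[{},{},{},{},{}]' --jaw 0 --clamp_n 30

```text
clock: 4.5
tcp_pos: [0.4679, -0.0878, 0.0439]
tcp_rot: [3.141, -0.0, 1.571]
force: [-0.2, -0.2, -0.0]
width: 0.205
grasp_force: 29.2
```

move_tool --motion '[{"z": -0.005},{"z": -0.015},{"z": -0.03},{"z": -0.03}]'

```text
clock: 4.9
tcp_pos: [0.4691, -0.0881, 0.0757]
tcp_rot: [3.138, -0.0, 1.571]
force: [-0.5, 0.1, -1.0]
width: 0.201
grasp_force: 29.3
```

Run:
```python
from h import *
from plant import bot
c=bot.camera("side")
cv2.imwrite("pics/c4.png",cv2.resize(c["pixels"][150:270,220:350],None,fx=3,fy=3,interpolation=cv2.INTER_CUBIC))
```

```text
(no output)
```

View pics/c4.png

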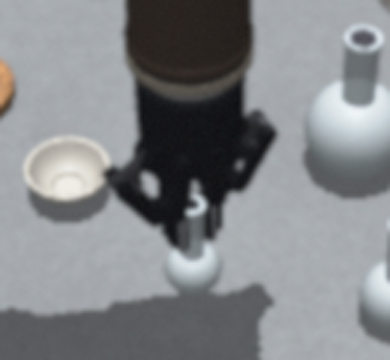

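move_tool --motion '[{"z": -0.03},{"x": 0.05,"y": 0.022,"z": -0.03},{"x": 0.09,"y": 0.041,"z": -0.03},{"x": 0.13,"y": 0.059,"z": -0.03},{"x": 0.13,"y": 0.059,"z": -0.03}]'

```text
clock: 5.45
tcp_pos: [0.5289, 0.0494, 0.1032]
tcp_rot: [3.141, -0.002, 1.58]
force: [-0.1, -0.3, -0.3]
width: 0.202
grasp_force: 29.4
```

move_tool --motion '[{"x": 0.04,"y": 0.018},{"x": 0.08,"y": 0.036},{"x": 0.12,"y": 0.054},{"x": 0.128,"y": 0.058,"z": 0.03},{"x": 0.128,"y": 0.058,"z": 0.045}]'

```text
clock: 5.95
tcp_pos: [0.5841, 0.1723, 0.0564]
tcp_rot: [-3.14, 0.0, 1.574]
force: [-0.9, -0.5, -1.2]
width: 0.203
grasp_force: 29.5
```

move_tool --motion '[{},{}]'

```text
clock: 6.15
tcp_pos: [0.5845, 0.168, 0.0589]
tcp_rot: [-3.141, 0.001, 1.568]
force: [1.0, 0.1, -0.4]
width: 0.201
grasp_force: 29.5
```

Create look.py:
```python
import sys
from h import *
from plant import bot
# usage: look.py tag ring flask_R
tag,rn=sys.argv[1:3]
RG={"s":(.5853,.170),"m":(.4045,.2225),"l":(.5928,.3326),"xl":(.4433,.392)}; HR={"s":.024,"m":.03,"l":.037,"xl":.045}
BR={"s":(.022,.012),"m":(.028,.015),"l":(.035,.019),"xl":(.043,.023)}
c=bot.camera("side"); P=cloud(c); np.savez(f"pics/{tag}.npz",**c); px=c["pixels"].astype(int)
s=bot.read_state(); tcp=np.array(s["tcp_pos"]); print("tcp",np.round(tcp,4),np.round(s["tcp_rot"],3),"F",np.round(s["force"],1),s["width"],s["grasp_force"])
rx,ry=RG[rn]
r,ft=BR[rn]
# ring in side view: orange points on top face, fixed-radius fit of outer contour is unreliable when occluded -> fit mid circle
m=(px[...,2]-px[...,0]>45)&(px[...,2]>110)&(np.hypot(P[...,0]-rx,P[...,1]-ry)<HR[rn]+.025)&(P[...,2]>.010)
q=P[m][:,:2]; print("ring side fit",np.round(circ(q,HR[rn]+.007),4),len(q))
# ball fit: points near the expected ball, bright greyish
h0=float(sys.argv[3]) # expected foot z
cz=h0+np.sqrt(r*r-ft*ft); C0=np.array([tcp[0],tcp[1],cz])
d=np.linalg.norm(P-C0,axis=-1); g=(np.abs(d-r)<.008)&(px.max(-1)-px.min(-1)<30)&(px.min(-1)>100)&(np.hypot(P[...,0]-C0[0],P[...,1]-C0[1])>0)&(P[...,2]<cz+.8*r)
q=P[g]; f=least_squares(lambda p:np.linalg.norm(q-p,axis=1)-r,C0,loss='soft_l1',f_scale=.001).x
print("ball centre",np.round(f,4),"foot z",round(f[2]-np.sqrt(r*r-ft*ft),4),len(q),"offset from tcp",np.round(f[:2]-tcp[:2],4))
u,v=proj(c,C0).astype(int); a=px[max(0,v-70):v+50,u-65:u+65].astype(np.uint8)
cv2.imwrite(f"pics/{tag}.png",cv2.resize(a,None,fx=4,fy=4,interpolation=cv2.INTER_CUBIC))
```

```bash
python3 look.py a1 s .047
```

```text
tcp [0.5851 0.1682 0.0596] [3.141e+00 1.000e-03 1.568e+00] F [ 0.6 -0.3 -0.9] 0.20187006821321793 29.47119802236557
ring side fit [0.5862 0.171  0.03  ] 24
ball centre [0.5829 0.1673 0.0651] foot z 0.0466 98 offset from tcp [-0.0022 -0.0009]
```

```bash
ls pics/a1.png
```

```text
pics/a1.png
```

View pics/a1.png

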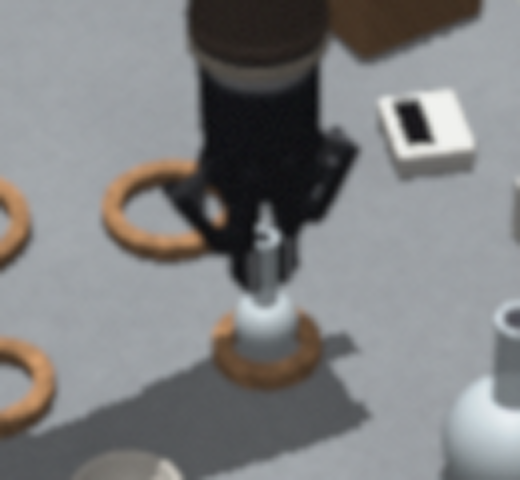

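```bash
python3 look.py a2 s .015
```

Run:
```python
from h import *
c=dict(np.load("pics/side0.npz"))
for p in([.5853,.1685,.015],[.585,.1682,.0334]): print(proj(c,p))
```

```text
tcp [0.5854 0.1686 0.0599] [ 3.141 -0.     1.568] F [-0.4 -0.6 -0.2] 0.20074437440948356 29.47148233652115
ring side fit [0.587  0.1713 0.03  ] 26
ball centre [0.5851 0.1695 0.0333] foot z 0.0149 107 offset from tcp [-0.0003  0.0009]
[277.1 167.7]
[277.  162.7]
```

move_tool --motion '[{"z": 0.003},{"z": 0.006},{"z": 0.009},{"z": 0.011},{"z": 0.011}]'

```text
clock: 6.75
tcp_pos: [0.5847, 0.1702, 0.0475]
tcp_rot: [-3.141, 0.0, 1.571]
force: [0.1, -0.2, -0.3]
width: 0.201
grasp_force: 29.5
```

move_tool --motion '[{"z": 0.002},{"z": 0.004},{"z": 0.005},{"z": 0.005}]'

```text
clock: 7.15
tcp_pos: [0.5852, 0.1702, 0.0437]
tcp_rot: [3.141, -0.001, 1.571]
force: [-1.6, -0.2, 10.6]
width: 0.199
grasp_force: 30.3
```

move_tool --motion '[{"z": -0.0005},{"z": -0.0005},{"z": -0.0005},{"z": -0.0005},{"z": -0.0005}]' --jaw 0.45

```text
clock: 7.65
tcp_pos: [0.5848, 0.1701, 0.0432]
tcp_rot: [-3.141, 0.0, 1.571]
force: [-0.5, 0.4, 0.9]
width: 0.451
grasp_force: 0.0
```

move_tool --motion '[{"z": -0.02},{"z": -0.05},{"z": -0.08},{"z": -0.11},{"z": -0.14}]' --jaw 1.0

```text
clock: 8.15
tcp_pos: [0.5847, 0.1701, 0.1845]
tcp_rot: [-3.141, 0.0, 1.571]
force: [0.1, 0.3, 0.3]
width: 1.002
grasp_force: 0.0
```

move_tool --motion '[{"x": -0.05},{"x": -0.1},{"x": -0.15},{"x": -0.2},{"x": -0.2}]'

```text
clock: 8.65
tcp_pos: [0.584, -0.0394, 0.1843]
tcp_rot: [3.14, 0.004, 1.559]
force: [1.0, 0.4, 0.3]
width: 0.998
grasp_force: 0.0
```

Create chk.py:
```python
import sys
from h import *
from plant import bot
c=bot.camera("top");P=cloud(c);np.savez("pics/chk.npz",**c)
print("tcp",np.round(bot.read_state()["tcp_pos"],4))
for a in sys.argv[1:]:
    nm,x,y,h=a.split(",");x,y,h=float(x),float(y),float(h)
    t=P[(np.hypot(P[...,0]-x,P[...,1]-y)<.03)&(np.abs(P[...,2]-h)<.007)]
    print(nm,len(t),np.round(circ(t[:,:2]),4),"zmax",np.nanmax(t[:,2]) if len(t) else 0)
```

```bash
python3 chk.py s,.585,.17,.09
```

```text
tcp [ 0.5844 -0.0348  0.1838]
s 68 [0.585  0.1709 0.0073] zmax 0.09635770090848561
```

move_tool --motion '[{"x": -0.045,"y": 0.006},{"x": -0.09,"y": 0.012},{"x": -0.133,"y": 0.019},{"x": -0.133,"y": 0.019},{"x": -0.133,"y": 0.019}]'

```text
clock: 9.2
tcp_pos: [0.6039, -0.1628, 0.183]
tcp_rot: [-3.141, -0.0, 1.569]
force: [-0.1, 1.0, -0.7]
width: 0.997
grasp_force: 0.0
```

move_tool --motion '[{"z": 0.04},{"z": 0.08},{"z": 0.11},{"z": 0.129},{"z": 0.129}]'

```text
clock: 9.7
tcp_pos: [0.6024, -0.1589, 0.0513]
tcp_rot: [-3.136, -0.002, 1.574]
force: [0.5, 1.1, 0.3]
width: 1.002
grasp_force: 0.0
```

move_tool --motion '[{"x": -0.003},{"x": -0.005},{"x": -0.005},{"x": -0.005},{"x": -0.005}]' --jaw 0.5

```text
clock: 10.2
tcp_pos: [0.6042, -0.1678, 0.0549]
tcp_rot: [3.141, -0.0, 1.571]
force: [-0.2, -1.3, -0.3]
width: 0.5
grasp_force: 0.0
```

move_tool --motion '[{},{},{},{},{}]' --jaw 0 --clamp_n 30

```text
clock: 10.7
tcp_pos: [0.604, -0.1678, 0.0545]
tcp_rot: [3.141, -0.0, 1.571]
force: [-1.5, 0.6, 4.1]
width: 0.226
grasp_force: 29.2
```

move_tool --motion '[{"z": -0.01},{"z": -0.03},{"z": -0.06},{"z": -0.1},{"z": -0.1}]'

```text
clock: 11.2
tcp_pos: [0.6065, -0.1695, 0.1599]
tcp_rot: [3.134, 0.002, 1.57]
force: [1.0, -0.8, -0.5]
width: 0.225
grasp_force: 29.4
```

move_tool --motion '[{"x": 0.04,"y": -0.02},{"x": 0.08,"y": -0.041},{"x": 0.12,"y": -0.061},{"x": 0.16,"y": -0.082},{"x": 0.195,"y": -0.1}]'

```text
clock: 11.7
tcp_pos: [0.5024, 0.0291, 0.1542]
tcp_rot: [-3.141, -0.001, 1.571]
force: [-0.3, 0.3, -0.3]
width: 0.226
grasp_force: 29.5
```

move_tool --motion '[{"x": 0.04,"y": -0.02},{"x": 0.08,"y": -0.041},{"x": 0.12,"y": -0.061},{"x": 0.16,"y": -0.082},{"x": 0.195,"y": -0.1}]'

```text
clock: 12.2
tcp_pos: [0.4024, 0.2241, 0.1544]
tcp_rot: [-3.141, -0.001, 1.572]
force: [0.6, 0.4, -0.9]
width: 0.23
grasp_force: 29.5
```

move_tool --motion '[{"z": 0.03},{"z": 0.06},{"z": 0.08},{"z": 0.08},{"z": 0.08}]'

```text
clock: 12.7
tcp_pos: [0.404, 0.2219, 0.0746]
tcp_rot: [-3.141, 0.001, 1.57]
force: [0.1, -0.0, 0.6]
width: 0.224
grasp_force: 29.5
```

```bash
python3 look.py b1 m .02
```

```text
tcp [0.4045 0.2222 0.0752] [ 3.141 -0.     1.57 ] F [ 0.7 -0.2  0.2] 0.22701093517208953 29.458918869495392
ring side fit [0.4053 0.2229 0.03  ] 49
ball centre [0.4036 0.2227 0.043 ] foot z 0.0194 203 offset from tcp [-0.0009  0.0005]
```

move_tool --motion '[{"z": 0.004},{"z": 0.008},{"z": 0.012},{"z": 0.015},{"z": 0.015}]'

```text
clock: 13.25
tcp_pos: [0.4037, 0.222, 0.059]
tcp_rot: [-3.141, 0.0, 1.571]
force: [0.2, 0.1, -0.2]
width: 0.226
grasp_force: 29.5
```

move_tool --motion '[{"z": 0.002},{"z": 0.004},{"z": 0.0055},{"z": 0.0055}]'

```text
clock: 13.65
tcp_pos: [0.4041, 0.2223, 0.0544]
tcp_rot: [3.142, -0.001, 1.57]
force: [-2.4, -1.1, 12.4]
width: 0.228
grasp_force: 30.7
```

move_tool --motion '[{"z": -0.0005},{"z": -0.0005},{"z": -0.0005},{"z": -0.0005},{"z": -0.0005}]' --jaw 0.5

```text
clock: 14.15
tcp_pos: [0.4039, 0.2222, 0.0542]
tcp_rot: [-3.142, 0.0, 1.571]
force: [0.3, -0.2, 0.8]
width: 0.496
grasp_force: 0.0
```

move_tool --motion '[{"z": -0.02},{"z": -0.05},{"z": -0.08},{"z": -0.11},{"z": -0.14}]' --jaw 1.0

```text
clock: 14.65
tcp_pos: [0.4037, 0.222, 0.1955]
tcp_rot: [-3.142, 0.0, 1.571]
force: [0.6, 1.1, 0.1]
width: 0.999
grasp_force: 0.0
```

move_tool --motion '[{"x": -0.042,"y": 0.005},{"x": -0.084,"y": 0.01},{"x": -0.126,"y": 0.015},{"x": -0.168,"y": 0.02},{"x": -0.21,"y": 0.024}]'

```text
clock: 15.15
tcp_pos: [0.4278, 0.0107, 0.1945]
tcp_rot: [3.141, -0.001, 1.571]
force: [0.7, -0.4, 0.2]
width: 1.004
grasp_force: 0.0
```

move_tool --motion '[{"x": -0.042,"y": 0.005},{"x": -0.084,"y": 0.01},{"x": -0.126,"y": 0.015},{"x": -0.168,"y": 0.02},{"x": -0.21,"y": 0.024}]'

```text
clock: 15.65
tcp_pos: [0.4519, -0.1993, 0.1942]
tcp_rot: [3.141, -0.0, 1.571]
force: [0.3, 0.3, -0.1]
width: 1.003
grasp_force: 0.0
```

move_tool --motion '[{"x": -0.042,"y": 0.005},{"x": -0.084,"y": 0.01},{"x": -0.126,"y": 0.015},{"x": -0.168,"y": 0.02},{"x": -0.19,"y": 0.021}]'

```text
clock: 16.15
tcp_pos: [0.4721, -0.3916, 0.1941]
tcp_rot: [-3.141, 0.002, 1.568]
force: [0.4, 0.7, 0.3]
width: 0.997
grasp_force: 0.0
```

move_tool --motion '[{},{}]'

```text
clock: 16.35
tcp_pos: [0.4724, -0.3878, 0.1938]
tcp_rot: [-3.141, -0.001, 1.57]
force: [-0.1, 0.7, 0.5]
width: 0.997
grasp_force: 0.0
```

```bash
python3 chk.py s,.585,.17,.09 m,.404,.222,.105 xl,.666,-.007,.138
```

```text
tcp [ 0.4728 -0.3869  0.1939]
s 69 [0.5846 0.1711 0.0073] zmax 0.09336902427783045
m 91 [0.4036 0.2223 0.008 ] zmax 0.11022765769670861
xl 157 [ 0.6654 -0.0076  0.0107] zmax 0.14341752311059086
```

move_tool --motion '[{"z": 0.04},{"z": 0.08},{"z": 0.11},{"x": -0.001,"z": 0.127},{"x": -0.001,"z": 0.127}]'

```text
clock: 16.9
tcp_pos: [0.4724, -0.3868, 0.0655]
tcp_rot: [-3.139, -0.002, 1.572]
force: [-1.1, -0.1, -0.0]
width: 1.0
grasp_force: 0.0
```

move_tool --motion '[{},{},{}]' --jaw 0.55

```text
clock: 17.2
tcp_pos: [0.4737, -0.3894, 0.0688]
tcp_rot: [3.139, 0.001, 1.571]
force: [-0.7, -0.1, -0.1]
width: 0.557
grasp_force: 0.0
```

move_tool --motion '[{},{},{},{},{}]' --jaw 0 --clamp_n 30

```text
clock: 17.7
tcp_pos: [0.4733, -0.3891, 0.068]
tcp_rot: [3.141, 0.0, 1.571]
force: [0.5, 0.4, 5.9]
width: 0.271
grasp_force: 29.3
```

move_tool --motion '[{"z": -0.01},{"z": -0.04},{"z": -0.08},{"z": -0.12},{"z": -0.14}]'

```text
clock: 18.2
tcp_pos: [0.4732, -0.3901, 0.2113]
tcp_rot: [3.139, 0.002, 1.57]
force: [0.1, -0.3, -1.3]
width: 0.274
grasp_force: 29.6
```

move_tool --motion '[{"x": 0.045,"y": 0.007},{"x": 0.09,"y": 0.015},{"x": 0.135,"y": 0.022},{"x": 0.18,"y": 0.03},{"x": 0.225,"y": 0.037}]'

```text
clock: 18.7
tcp_pos: [0.5098, -0.1621, 0.2078]
tcp_rot: [3.141, -0.0, 1.57]
force: [1.3, 0.1, -0.9]
width: 0.271
grasp_force: 29.7
```

move_tool --motion '[{"x": 0.045,"y": 0.007},{"x": 0.09,"y": 0.015},{"x": 0.135,"y": 0.022},{"x": 0.18,"y": 0.03},{"x": 0.225,"y": 0.037}]'

```text
clock: 19.2
tcp_pos: [0.5469, 0.063, 0.2079]
tcp_rot: [3.141, -0.0, 1.57]
force: [1.3, -0.1, -1.1]
width: 0.269
grasp_force: 29.7
```

move_tool --motion '[{"x": 0.045,"y": 0.007},{"x": 0.09,"y": 0.015},{"x": 0.135,"y": 0.022},{"x": 0.18,"y": 0.03},{"x": 0.225,"y": 0.037}]'

```text
clock: 19.7
tcp_pos: [0.5838, 0.2879, 0.2078]
tcp_rot: [3.142, 0.0, 1.571]
force: [1.8, -0.1, -0.0]
width: 0.269
grasp_force: 29.7
```

move_tool --motion '[{"x": 0.03,"y": 0.005},{"x": 0.046,"y": 0.008},{"x": 0.046,"y": 0.008},{"x": 0.046,"y": 0.008}]'

```text
clock: 20.1
tcp_pos: [0.5922, 0.3301, 0.2075]
tcp_rot: [3.141, 0.001, 1.569]
force: [0.6, -1.7, -0.8]
width: 0.276
grasp_force: 29.7
```

move_tool --motion '[{"z": 0.04},{"z": 0.08},{"z": 0.12},{"z": 0.12},{"z": 0.12}]'

```text
clock: 20.6
tcp_pos: [0.5924, 0.3301, 0.0885]
tcp_rot: [3.142, 0.001, 1.568]
force: [-0.8, -0.5, -0.9]
width: 0.274
grasp_force: 29.7
```

```bash
python3 look.py d1 l .02
```

```text
tcp [0.5934 0.3309 0.0897] [ 3.139 -0.     1.569] F [ 0.   0.4 -1.1] 0.27234826862868944 29.68269109725952
ring side fit [0.5939 0.3306 0.03  ] 50
ball centre [0.592  0.3311 0.0492] foot z 0.0198 260 offset from tcp [-0.0015  0.0002]
```

move_tool --motion '[{"x": 0.001,"z": 0.004},{"x": 0.001,"z": 0.008},{"x": 0.001,"z": 0.012},{"x": 0.001,"z": 0.015},{"x": 0.001,"z": 0.015}]'

```text
clock: 21.15
tcp_pos: [0.5916, 0.3332, 0.0719]
tcp_rot: [-3.141, 0.0, 1.571]
force: [0.4, 0.2, -1.0]
width: 0.271
grasp_force: 29.7
```

move_tool --motion '[{"z": 0.002},{"z": 0.004},{"z": 0.0055},{"z": 0.0055}]'

```text
clock: 21.55
tcp_pos: [0.5923, 0.3333, 0.0681]
tcp_rot: [3.141, -0.001, 1.571]
force: [-2.7, -1.2, 10.4]
width: 0.273
grasp_force: 30.9
```

move_tool --motion '[{"z": -0.0005},{"z": -0.0005},{"z": -0.0005},{"z": -0.0005},{"z": -0.0005}]' --jaw 0.55

```text
clock: 22.05
tcp_pos: [0.5919, 0.3332, 0.0671]
tcp_rot: [-3.141, 0.0, 1.571]
force: [-0.0, 0.3, 0.1]
width: 0.551
grasp_force: 0.0
```

move_tool --motion '[{"z": -0.02},{"z": -0.05},{"z": -0.08},{"z": -0.12},{"z": -0.15}]' --jaw 1.0

```text
clock: 22.55
tcp_pos: [0.5923, 0.3331, 0.2196]
tcp_rot: [3.14, -0.0, 1.57]
force: [-0.2, 0.4, -0.0]
width: 0.996
grasp_force: 0.0
```

move_tool --motion '[{"x": -0.043,"y": 0.009},{"x": -0.086,"y": 0.018},{"x": -0.129,"y": 0.027},{"x": -0.171,"y": 0.037},{"x": -0.171,"y": 0.037}]'

```text
clock: 23.05
tcp_pos: [0.6303, 0.1532, 0.2185]
tcp_rot: [3.139, 0.003, 1.56]
force: [-0.3, 0.1, 0.5]
width: 1.0
grasp_force: 0.0
```

move_tool --motion '[{"x": -0.043,"y": 0.009},{"x": -0.086,"y": 0.018},{"x": -0.129,"y": 0.027},{"x": -0.171,"y": 0.037},{"x": -0.171,"y": 0.037}]'

```text
clock: 23.55
tcp_pos: [0.6659, -0.0178, 0.2181]
tcp_rot: [3.14, 0.004, 1.561]
force: [0.2, 0.0, 0.3]
width: 0.998
grasp_force: 0.0
```

move_tool --motion '[{},{}]'

```text
clock: 23.75
tcp_pos: [0.6659, -0.0073, 0.217]
tcp_rot: [-3.141, -0.001, 1.572]
force: [0.8, -0.0, -1.0]
width: 1.001
grasp_force: 0.0
```

```bash
python3 chk.py s,.585,.17,.09 m,.404,.222,.105 l,.592,.333,.12
```

```text
  return _methods._mean(a, axis=axis, dtype=dtype,
  ret = um.true_divide(
Traceback (most recent call last):
  File "chk.py", line 9, in <module>
    print(nm,len(t),np.round(circ(t[:,:2]),4),"zmax",np.nanmax(t[:,2]) if len(t) else 0)
                             ~~~~^^^^^^^^^
  File "h.py", line 16, in circ
    s=least_squares(lambda p:np.hypot(*(xy-p[:2]).T)-(p[2] if r is None else r),[*c0,.03],loss='soft_l1',f_scale=.001); return s.x
ValueError: Initial guess is outside of provided bounds
```

move_tool --motion '[{"z": 0.04},{"z": 0.08},{"z": 0.11},{"x": -0.001,"z": 0.134},{"x": -0.001,"z": 0.134}]'

```text
clock: 24.3
tcp_pos: [0.6635, -0.0075, 0.0798]
tcp_rot: [-3.136, -0.0, 1.573]
force: [0.4, 0.1, 0.8]
width: 0.999
grasp_force: 0.0
```

move_tool --motion '[{},{},{}]' --jaw 0.6

```text
clock: 24.6
tcp_pos: [0.6669, -0.0096, 0.085]
tcp_rot: [3.139, -0.0, 1.571]
force: [-0.1, -0.3, 0.6]
width: 0.6
grasp_force: 0.0
```

move_tool --motion '[{},{},{},{},{}]' --jaw 0 --clamp_n 35

```text
clock: 25.1
tcp_pos: [0.6664, -0.0098, 0.0843]
tcp_rot: [3.14, -0.0, 1.571]
force: [-0.7, 0.6, 5.9]
width: 0.319
grasp_force: 34.5
```

```bash
python3 chk.py m,.404,.222,.105 l,.592,.333,.12
```

```text
  return _methods._mean(a, axis=axis, dtype=dtype,
  ret = um.true_divide(
Traceback (most recent call last):
  File "chk.py", line 9, in <module>
    print(nm,len(t),np.round(circ(t[:,:2]),4),"zmax",np.nanmax(t[:,2]) if len(t) else 0)
                             ~~~~^^^^^^^^^
  File "h.py", line 16, in circ
    s=least_squares(lambda p:np.hypot(*(xy-p[:2]).T)-(p[2] if r is None else r),[*c0,.03],loss='soft_l1',f_scale=.001); return s.x
ValueError: Initial guess is outside of provided bounds
```

move_tool --motion '[{"z": -0.01},{"z": -0.04},{"z": -0.08},{"z": -0.12},{"z": -0.15}]'

```text
clock: 25.65
tcp_pos: [0.6661, -0.0104, 0.2364]
tcp_rot: [3.14, 0.0, 1.57]
force: [0.0, -0.2, -2.0]
width: 0.322
grasp_force: 34.8
```

move_tool --motion '[{}]'

```text
clock: 25.75
tcp_pos: [0.668, -0.0109, 0.2386]
tcp_rot: [3.134, 0.0, 1.57]
force: [0.3, -0.3, -1.4]
width: 0.32
grasp_force: 34.9
```

move_tool --motion '[{"x": 0.04,"y": -0.022},{"x": 0.08,"y": -0.045},{"x": 0.12,"y": -0.067},{"x": 0.16,"y": -0.09},{"x": 0.2,"y": -0.112}]'

```text
clock: 26.25
tcp_pos: [0.5521, 0.1915, 0.2327]
tcp_rot: [-3.14, 0.0, 1.571]
force: [0.2, 1.6, -1.1]
width: 0.315
grasp_force: 35.1
```

move_tool --motion '[{"x": 0.04,"y": -0.022},{"x": 0.08,"y": -0.045},{"x": 0.12,"y": -0.067},{"x": 0.16,"y": -0.09},{"x": 0.2,"y": -0.111}]'

```text
clock: 26.75
tcp_pos: [0.4411, 0.3914, 0.2329]
tcp_rot: [-3.141, 0.0, 1.571]
force: [0.9, -0.0, -1.5]
width: 0.319
grasp_force: 35.1
```

move_tool --motion '[{},{}]'

```text
clock: 26.95
tcp_pos: [0.4417, 0.391, 0.2325]
tcp_rot: [-3.141, 0.001, 1.574]
force: [0.1, -1.3, -0.4]
width: 0.322
grasp_force: 35.1
```

move_tool --motion '[{"z": 0.04},{"z": 0.08},{"z": 0.12},{"z": 0.13},{"z": 0.13}]'

```text
clock: 27.45
tcp_pos: [0.443, 0.3883, 0.1025]
tcp_rot: [-3.14, 0.003, 1.568]
force: [0.1, -0.1, -0.1]
width: 0.317
grasp_force: 35.0
```

```bash
python3 look.py e1 xl .02
```

```text
tcp [0.444  0.3892 0.1041] [3.141e+00 1.000e-03 1.569e+00] F [ 0.2  0.8 -1.4] 0.3188462874725938 35.0129896402359
ring side fit [0.4433 0.3912 0.03  ] 83
ball centre [0.4425 0.3911 0.0543] foot z 0.0179 430 offset from tcp [-0.0015  0.0019]
```

View pics/e1.png

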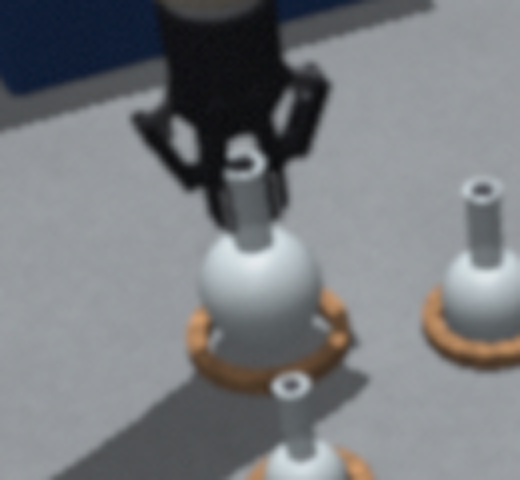

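The crop shows the largest flask centred over its ring at about (265,320), with l and m standing in theirs. Descending.

move_tool --motion '[{"z": 0.004},{"z": 0.008},{"z": 0.012},{"z": 0.015},{"z": 0.015}]'

```text
clock: 28.0
tcp_pos: [0.4427, 0.3902, 0.0881]
tcp_rot: [-3.141, 0.0, 1.571]
force: [-0.7, -0.3, -2.6]
width: 0.318
grasp_force: 35.0
```

move_tool --motion '[{"z": 0.002},{"z": 0.004},{"z": 0.0055},{"z": 0.0055}]'

```text
clock: 28.4
tcp_pos: [0.4433, 0.3905, 0.0842]
tcp_rot: [3.141, -0.001, 1.571]
force: [-3.5, -1.5, 15.0]
width: 0.316
grasp_force: 36.8
```

move_tool --motion '[{"z": -0.0005},{"z": -0.0005},{"z": -0.0005},{"z": -0.0005},{"z": -0.0005}]' --jaw 0.6

```text
clock: 28.9
tcp_pos: [0.4429, 0.3902, 0.0832]
tcp_rot: [-3.142, 0.0, 1.571]
force: [0.3, -0.6, -0.1]
width: 0.602
grasp_force: 0.0
```

move_tool --motion '[{"z": -0.02},{"z": -0.05},{"z": -0.08},{"z": -0.12},{"z": -0.16}]' --jaw 1.0

```text
clock: 29.4
tcp_pos: [0.4427, 0.3898, 0.2445]
tcp_rot: [-3.141, 0.001, 1.57]
force: [0.0, 1.1, -0.7]
width: 1.0
grasp_force: 0.0
```

move_tool --motion '[{"x": 0.04,"y": -0.04},{"x": 0.08,"y": -0.08},{"x": 0.12,"y": -0.12},{"x": 0.15,"y": -0.16},{"x": 0.15,"y": -0.16}]'

```text
clock: 29.9
tcp_pos: [0.2772, 0.5441, 0.2425]
tcp_rot: [-3.139, -0.0, 1.578]
force: [-1.0, 0.1, -1.0]
width: 0.998
grasp_force: 0.0
```

move_tool --motion '[{},{}]'

```text
clock: 30.1
tcp_pos: [0.2831, 0.5399, 0.2432]
tcp_rot: [3.141, 0.001, 1.571]
force: [0.3, -1.0, 0.9]
width: 0.999
grasp_force: 0.0
```

```bash
python3 chk.py s,.585,.17,.09 m,.404,.222,.105 l,.592,.333,.12 xl,.443,.391,.138 cs,.4343,-.228,.1 cb,.595,-.318,.128
```

Run:
```python
from plant import bot
import cv2;cv2.imwrite("pics/fin.png",bot.camera("side")["pixels"])
```

```text
tcp [0.284  0.5393 0.2434]
s 67 [0.5846 0.1708 0.0074] zmax 0.09447654394395544
m 91 [0.4035 0.2223 0.008 ] zmax 0.11005284116495273
l 124 [0.5912 0.3328 0.0095] zmax 0.12383671155547249
xl 181 [0.4425 0.3914 0.0109] zmax 0.14228011781592342
cs 102 [ 0.4344 -0.2278  0.0087] zmax 0.10653164990923214
cb 162 [ 0.5951 -0.3179  0.011 ] zmax 0.1331655291869427
```

View pics/fin.png

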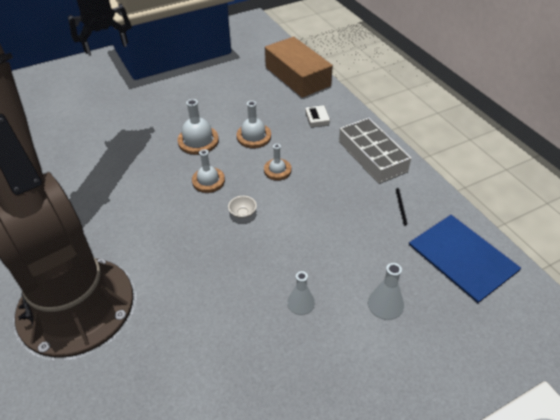

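The final view shows all four flasks upright in their rings, at (197,135), (254,130), (208,177) and (277,165). The conical flasks stand unmoved at (301,290) and (388,290).

```bash
python3 -c "
from plant import bot
print(bot.job_done())"
```

```text
the job is handed in; nothing more can be done
None
```

All four round flasks stand upright and released in the cork rings of their own sizes, both conical flasks are where they started, and the job is handed in; the hand-in printed no verdict.

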